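# Post a duct end cap through the parts-chute flap

## Robot

A 7-joint arm with a two-finger parallel gripper is mounted at the origin on the work surface. World frame = base frame: x ahead of the robot, y to its left, z up, the work surface at z = 0. Lengths are in mm, angles in rad, forces in N, time in s.
With the tool pointing down it reaches from about 400 to 875 mm from the base axis. Payload 4.4 kg.
Tool frame: the origin (TCP) lies at the very end of the fingers, on their centre line; the grasp point (between the pads) lies 19 mm behind it; z points along the fingers, y is the direction in which the jaws open and shut (so a half turn about z gives the same grasp; the last joint's range is limited). The gripper opens to 85 mm and grips with 20 to 120 N. Pads are 22 mm wide; open, the fingers measure 114 mm over their backs; the gripper's body (76 mm by 85 mm) begins 54 mm behind the grasp point. The pads swing forward as they close: fully open they stand 13 mm farther back than shut.
Start: joints at [-1.307, 0.628, 0.038, 1.517, -0.027, 0.996, -0.02], TCP at [210.481, 614.992, 231.313] pointing down, gripper open.
Joint ranges: [-3.06, 3.06], [-0.37, 2.12], [-1.25, 1.32], [0.18, 2.47], [-1.1, 4.24], [0.23, 1.98], [-2.94, 2.94]. Speed limits (rad/s): [2.57, 2.57, 3.14, 3.14, 3.14, 3.14, 3.14].

## Interface

Orientations are given as a unit quaternion [x, y, z, w].
In Python, from workcell import arm, imaging, job gives the robot as it stands. The module is installed in compiled form; this text tells all that it offers.
- The arm moves only by the shell command python3 -m inch 'ROWS' [OPENING] [FORCE]. ROWS is a JSON object of lists of equal length, an entry for each row: "xyz": the shift along the tool's x, y, z in cm, a list of three; "twist": the turn, a rotation vector about the tool's x, y, z in degrees, a list of three. A call has 1 to 5 rows; each row shifts and turns the commanded pose from where the row before left it, along the tool's axes as they then stand; what a row does not reach is not made up. A row lasts 1/12 s, in which the tool goes at most 41.7 mm and 7.16 degrees, less where a joint would pass 70% of its speed; a pose out of reach is approached as far as the arm can. A call is refused whole if a number of a shift passes 4.17 or a number of a turn 7.16, either way. A call with a gripper value outside its range is refused whole. OPENING is the opening, from 0 (shut) to 1 (fully open), set as the call begins (- or left out, the last holds). The fingers move at their own pace and stop on an object; FORCE is the grip in N (left out, the last holds). Time passes only in rows, so rows that do not move let the fingers close. It gives the time, the measured TCP pose, the force and the opening at its end, in the units of the state.
- arm.read_state(): the state, without advancing time (a new reading comes with each control period).
- imaging.read_camera(name): name is "side" or "top" or "wrist"; returns a dict with "img" (480x640x3 uint8, red, green, blue), "z_map" (480x640 float32, mm along the optical axis (not along the pixel's ray), 0 where there is no reading), "fx", "fy", "cx", "cy" (pixels), "position" and "rotation" of the camera in the world. Camera axes: x right, y up, looking along -z (the intrinsics and any distortion apply to the point x, -y, -z); pixel columns grow to the right and rows downward; lengths in mm; the calibration is good to about 2 mm. A picture is of the moment at which its call begins.
- job.job_done(): hands the job in, once; it reports no verdict.
The state is a dict: "clock": time; "joint_positions": joint angles; "qd": joint speeds; "joint_torque": joint torques, N m; "eef_pos": TCP position; "tool_rot": TCP orientation; "wrist_force": force on the tool from outside, world axes, zero at the start; "torque": the same for the moment, N m; "gripper_width": opening from 0.0 (shut) to 1.0 (fully open).
Only numpy, scipy, OpenCV 4.12 (cv2) and the standard library are available. Lean on these libraries where they do the work, as an engineer would, in place of code of your own. Each camera call takes 0.05 s, during which the arm holds its last target. There are 200 camera calls.

## Task

Push the metal duct end cap along the deck of the parts chute, without lifting it, so that it noses the yellow hanging flap open and slides down into the green tray behind. Then draw the fingers back so that the flap hangs shut, and leave the copper sleeve, the rivet jar and the pipe jacket where they stand.

Things in the scene. Friction and masses are not known exactly. Their poses are not given: they have to be found in the camera images.
- cap: The duct end cap: a closed box of folded bright sheet metal with a blue strip along its top, 100 mm long (its x), 80 mm wide (its y), 32 mm tall, about 0.25 kg. It lies loose on the deck in front of the flap, up to 50 mm off the mouth's centre line and turned by up to 0.25 rad. Origin at the centre of its underside.
- cap_center (a point): The middle of the end cap, 16 mm above its underside.
- chute: The parts chute, fixed to the bench. Origin on the bench top, straight under the lip; +x is the direction of feed (away from the robot), +y left, z up. From x = -220 to 0 mm is a flat aluminium deck 360 mm wide, its top 130 mm above the bench, with lips 8 mm high along its two sides; its front edge is open. Two blue posts at x = 17 to 43 mm, 75 mm above the deck, flank the mouth.
- lip (a point): Middle of the lip, on the mouth's centre line at deck height: here the deck ends and a slippery metal slide, 130 mm wide, drops at 32 degrees to the tray; its side walls reach at most 44 mm above the deck. The mouth is 124 mm wide between its posts. Once more than half of the cap's length is beyond the lip it tips and slides down by itself.
- flap (a joint): Angle of the yellow flap: 0 hanging shut, growing as its lower edge swings away from the robot, 1.5 rad at most. It swings freely one way only, away from the robot, and falls shut by its own weight (0.1 kg). It hangs from an 8 mm rod across the mouth, 30 mm beyond the lip and 66 mm above the deck (rod top 70 mm above the deck).
- flap_edge (a point): Middle of the flap's lower edge. The flap is 118 mm wide, 3 mm thick and reaches 80 mm below the rod. Behind and below it the slide ends, 165 mm beyond the lip, in a green tray 165 mm long and 138 mm wide inside, its slippery floor 25 mm and its walls 75 mm above the bench.
- sleeve: Copper-coloured sleeve (bystander): upright ring 40 mm across, 38 mm tall, standing on a rear corner of the deck beside the mouth. Origin at the centre of its underside.
- rivets: Rivet jar with a red cap (bystander): 64 mm across, 85 mm tall, standing on the bench to one side of the chute. Origin at the centre of its underside.
- jacket: Short aluminium pipe jacket (bystander): upright open ring 90 mm across, 90 mm tall, standing on the bench on the other side. Origin at the centre of its underside.
There are look-alikes about, which are no part of the job. There is more than one size of the cap; the one meant has the size given above.

How it is judged:
By the outcome, as a careful person would: the job done as asked, in the order asked, and still so for the second after the job is handed in, with the robot touching nothing.
It also fails if it takes over 48 s, if anything falls off the work surface, if the arm or the gripper's body presses on something with over 40 N, if the wrist force passes 120 N, or if a joint passes its speed limit or range.

## Working session

There is one attempt and no reset: what is moved stays moved. The work goes in short steps, Python scripts to look and compute and a shell command to move; the robot and the scene stay as the last step left them, time stands still between calls to the robot, and variables do not carry over. Pictures are saved under pics/ and viewed, about 8 in all and at most 12, crops included, and the job is handed in when it is done.

```bash
mkdir -p pics; cat > h.py <<'E'
import numpy as np, cv2
from workcell import arm, imaging, job
def cam(n,save=None):
    c=imaging.read_camera(n)
    if save: cv2.imwrite(save,c["img"][:,:,::-1])
    return c
def rot(c):
    r=np.array(c["rotation"],float)
    if r.shape==(3,3): return r
    from scipy.spatial.transform import Rotation as R
    return R.from_quat(r).as_matrix()
def world(c,u,v,z=None):
    u,v=np.asarray(u,float),np.asarray(v,float)
    d=c["z_map"][v.astype(int),u.astype(int)]
    p=np.stack([(u-c["cx"])/c["fx"]*d,-(v-c["cy"])/c["fy"]*d,-d],-1)
    return p@rot(c).T+np.array(c["position"])
E
python3 - <<'E'
from h import *
for n in("top","side"):
    c=cam(n,f"pics/{n}1.png"); np.savez(f"{n}1.npz",**c); print(n,c.keys(),c["position"],c["rotation"],c["fx"])
s=arm.read_state();print(s)
E
```

```text
top dict_keys(['img', 'z_map', 'fx', 'fy', 'cx', 'cy', 'position', 'rotation']) [455.29718881  14.28204911 994.67117205] [-0.02116838  0.02376572  0.71377983 -0.69964666] 465.1175866204625
side dict_keys(['img', 'z_map', 'fx', 'fy', 'cx', 'cy', 'position', 'rotation']) [  20.68854713 -593.5338109   934.25352141] [ 0.3636625  -0.13204915 -0.30359711  0.87071316] 553.4732730919834
{'clock': 0.1, 'joint_positions': array([-1.30679047,  0.62925917,  0.038442  ,  1.51824885, -0.02703942,
        0.99630041, -0.01995419]), 'qd': array([-2.05469579e-03, -2.69740992e-03,  8.10580616e-05, -2.94648436e-03,
        5.93470454e-04, -1.33656214e-03,  5.08118509e-04]), 'joint_torque': array([ 2.99655811e-03, -5.64525819e+01,  1.23067617e+00, -1.93970203e+01,
        1.13389871e-02,  5.39404937e-03,  7.93857311e-06]), 'eef_pos': array([210.288376  , 614.46167051, 230.48351655]), 'tool_rot': array([ 1.64143186e-01,  9.86436158e-01, -8.36302381e-04, -1.48161774e-04]), 'wrist_force': array([-0.08808562,  0.56255689, -0.32398732]), 'torque': array([-0.00485677, -0.04433895,  0.03262815]), 'gripper_width': 0.9986120208413345}
```

View pics/top1.png

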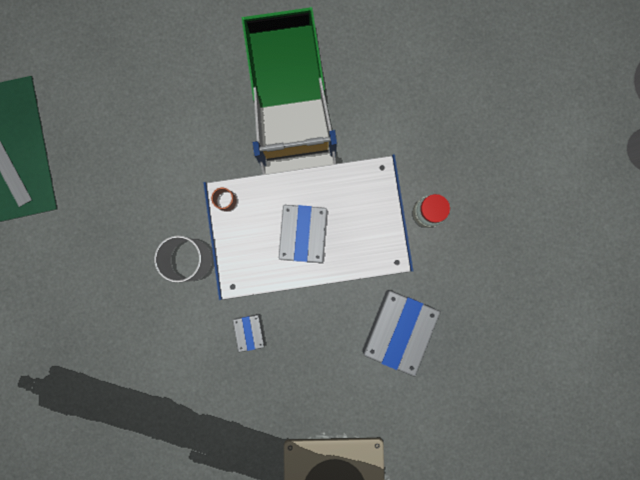

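View pics/side1.png

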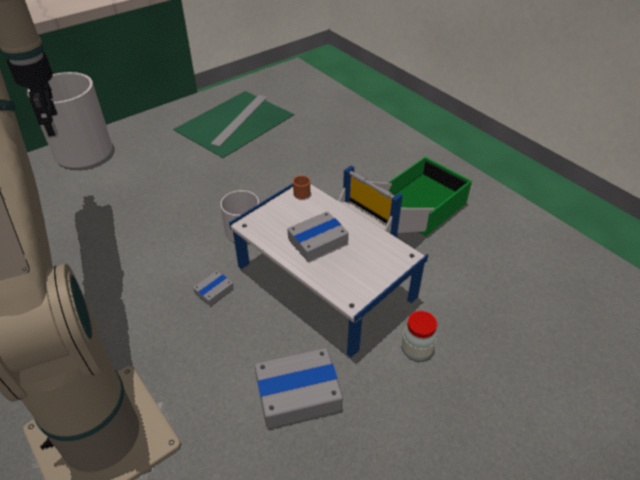

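Cap candidates in the top view: on the deck (303,234), a small one on the bench (249,333) and a large one on the bench (401,333). The deck one matches by position, so I'm checking its size and a close crop. Also seen: flap (292,150), sleeve (224,200), jar (434,208), jacket (180,258).

```bash
cat > m.py <<'E'
from h import *
def measure(c,zlo=150,zhi=178):
    v,u=np.mgrid[0:480,0:640]; P=world(c,u,v)
    ok=c["z_map"]>0
    m=(ok&(P[...,2]>zlo)&(P[...,2]<zhi)).astype(np.uint8)
    n,l,st,ce=cv2.connectedComponentsWithStats(m)
    for i in range(1,n):
        if st[i,4]>80:
            q=P[l==i]; r=cv2.minAreaRect(q[:,:2].astype(np.float32))
            print(ce[i].round(),st[i,4],"z",np.median(q[:,2]).round(1),"rect",np.round(r[0],1),np.round(r[1],1),round(r[2],1))
    return P
E
python3 - <<'E'
from m import *
c=dict(np.load("top1.npz")); P=measure(c)
print("deck z",P[270,260],P[170,350])
for n,(u,v) in dict(dFR=(409,269),dRR=(394,158),dRL=(208,184),dFL=(222,296),lipL=(263,172),lipR=(336,163),postL=(258,149),postR=(333,139),jar=(434,208)).items(): print(n,P[v,u].round(0))
g=c["img"][120:310,190:430,::-1]; cv2.imwrite("pics/crop1.png",cv2.resize(g,None,fx=3.2,fy=3.2,interpolation=cv2.INTER_CUBIC))
E
```

```text
[297. 149.] 260 z 164.2 rect [671.8  58.2] [  2.1 117.2] 7.3
[223. 198.] 204 z 166.5 rect [585.  191.8] [38.9 38.6] 74.7
[303. 233.] 2461 z 162.8 rect [519.9  49.1] [ 80.1 101. ] 84.3
deck z [455.44984184 130.66698411 129.2124922 ] [639.35176874 -40.6361323  131.76461291]
dFR [ 452. -146.  130.]
dRR [ 659. -123.  136.]
dRL [618. 225. 134.]
dFL [409. 201. 130.]
lipL [638. 122. 136.]
lipR [683. -19.   2.]
postL [663. 121. 206.]
postR [677.  -8. 208.]
jar [ 570. -207.   85.]
```

View pics/crop1.png

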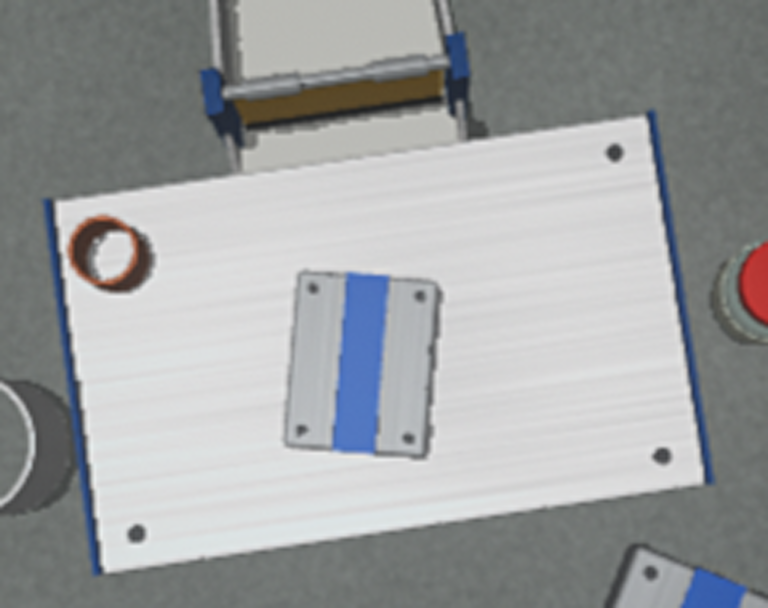

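The deck cap measures 80 x 101 mm, top at z = 163, so it is the right one. The rest are at their stated places. The lip is near (642,54) and feed is at about 0.115 rad. The cap is at (520,49), with its heading 0.215 rad clockwise of the feed. I'll push its rear face with two half-open fingers.

```bash
python3 -m inch '{"xyz":[[-1.3,-1.5,0],[-2.6,-3,0],[-2.6,-3,0],[-2.6,-3,0],[-2.6,-3,0]],"twist":[[0,0,0],[0,0,0],[0,0,0],[0,0,0],[0,0,0]]}' 0.35; python3 -m inch '{"xyz":[[-2.6,-3,0],[-2.6,-3,0],[-2.6,-3,0],[-2.6,-3,0],[-2.6,-3,0]],"twist":[[0,0,0],[0,0,0],[0,0,0],[0,0,0],[0,0,0]]}'
```

```text
clock: 0.52
eef_pos: [277.6, 447.3, 230.9]
tool_rot: [0.164, 0.986, -0.0, -0.0]
wrist_force: [0.2, 0.3, 0.1]
gripper_width: 0.354
clock: 0.93
eef_pos: [352.0, 263.4, 231.2]
tool_rot: [0.164, 0.986, -0.0, -0.0]
wrist_force: [1.3, -0.8, -0.6]
gripper_width: 0.347
```

```bash
python3 -m inch '{"xyz":[[-2.6,-3,0],[-2.6,-3,0],[-2.6,-3,0],[-2.6,-3,0],[-1.3,-1.5,0]],"twist":[[0,0,0],[0,0,0],[0,0,0],[0,0,0],[0,0,0]]}'; python3 -m inch '{"xyz":[[0,0,0],[0,0,0],[0,0,0],[0,0,0]],"twist":[[0,0,-4.4],[0,0,-4.4],[0,0,-4.4],[0,0,0]]}'
python3 - <<'E'
from h import *
from scipy.spatial.transform import Rotation as R
s=arm.read_state(); M=R.from_quat(s["tool_rot"]).as_matrix(); print(M.round(3),s["eef_pos"])
print("shift cm in tool:",(M.T@(np.array([434.3,57.7,231])-s["eef_pos"])/10).round(2),"yaw y:",np.degrees(np.arctan2(M[1,1],M[0,1])))
E
```

```text
clock: 1.35
eef_pos: [419.9, 94.8, 231.3]
tool_rot: [0.167, 0.986, -0.001, 0.0]
wrist_force: [0.7, 0.5, -0.4]
gripper_width: 0.352
clock: 1.68
eef_pos: [418.7, 99.4, 231.1]
tool_rot: [0.049, 0.999, 0.0, -0.0]
wrist_force: [-0.3, 0.1, 0.5]
gripper_width: 0.352
[[-0.995  0.098 -0.001]
 [ 0.098  0.995  0.   ]
 [ 0.001 -0.    -1.   ]] [418.65720971  99.43155251 231.13307467]
shift cm in tool: [-1.97 -4.    0.01] yaw y: 84.37683273704346
```

```bash
python3 -m inch '{"xyz":[[-1,-2,0],[-1,-2,0],[0,0,0],[0,0,2],[0,0,2]],"twist":[[0,0,0],[0,0,0],[0,0,0],[0,0,0],[0,0,0]]}'; python3 -m inch '{"xyz":[[0,0,2],[0,0,1.6],[0,0,1.3],[0,0,0]],"twist":[[0,0,0],[0,0,0],[0,0,0],[0,0,0]]}'
python3 - <<'E'
from m import *
c=cam("top"); measure(c)
c=cam("side","pics/side2.png"); cv2.imwrite("pics/side2c.png",cv2.resize(c["img"][110:330,180:480,::-1],None,fx=2.5,fy=2.5))
E
```

```text
clock: 2.1
eef_pos: [435.7, 58.0, 191.5]
tool_rot: [0.051, 0.999, 0.0, 0.001]
wrist_force: [-0.7, -0.5, -0.3]
gripper_width: 0.35
clock: 2.43
eef_pos: [432.9, 58.1, 140.2]
tool_rot: [0.05, 0.999, -0.001, -0.002]
wrist_force: [-1.3, -0.1, -0.0]
gripper_width: 0.352
[296. 150.] 262 z 165.0 rect [671.7  58.2] [  1.9 117.1] 7.3
[223. 198.] 209 z 166.5 rect [585.3 191.5] [38.9 39. ] 33.4
[303. 228.] 1918 z 162.8 rect [520.6  48.9] [80.3 99.3] 84.1
```

View pics/side2c.png

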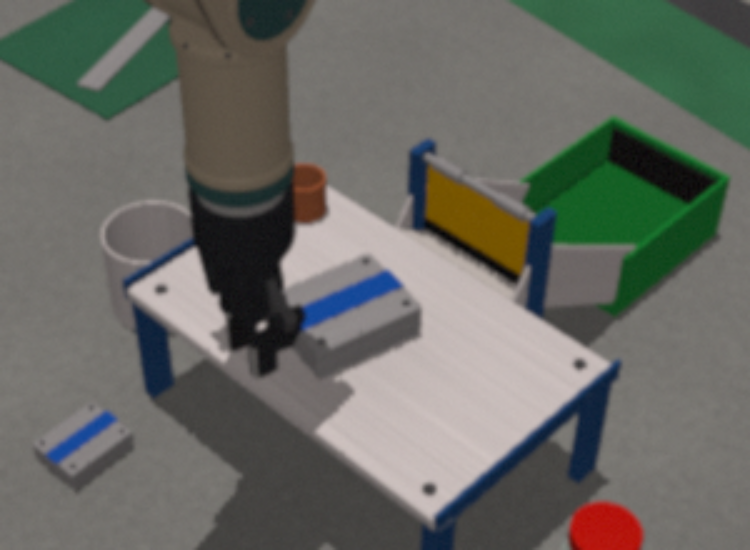

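The fingers stand just above the deck behind the cap's rear face (crop about (265,355)), and the flap hangs shut at (475,220). Next I close the gap and push along the cap's own axis.

```bash
python3 -m inch '{"xyz":[[-1,0,0],[-0.8,0,0],[-0.5,0,0],[-0.5,0,0],[-0.5,0,0]],"twist":[[0,0,0],[0,0,0],[0,0,0],[0,0,0],[0,0,0]]}'; python3 -m inch '{"xyz":[[-0.8,0,0],[-0.8,0,0],[-0.8,0,0],[-0.8,0,0],[-0.8,0,0]],"twist":[[0,0,0],[0,0,0],[0,0,0],[0,0,0],[0,0,0]]}';  python3 - <<'E'
from m import *
c=cam("top","pics/top3.png"); measure(c)
E
```

```text
clock: 2.95
eef_pos: [467.6, 54.6, 142.5]
tool_rot: [0.05, 0.999, 0.0, -0.001]
wrist_force: [-2.5, -0.2, 1.1]
gripper_width: 0.352
clock: 3.37
eef_pos: [508.2, 50.6, 142.3]
tool_rot: [0.05, 0.999, -0.0, -0.0]
wrist_force: [-3.2, 1.0, 2.8]
gripper_width: 0.347
[296. 150.] 263 z 164.1 rect [671.8  58.2] [  2.  117.2] 7.5
[295. 180.] 89 z 163.0 rect [614.9  58.7] [40.7 13.2] 80.9
[223. 198.] 208 z 166.6 rect [585.2 191.5] [39.4 38.8] 32.9
```

```bash
python3 -m inch '{"xyz":[[-0.6,0,0],[-0.6,0,0],[-0.6,0,0],[-0.6,0,0],[-0.6,0,0]],"twist":[[0,0,-1.2],[0,0,-1.2],[0,0,-1.2],[0,0,-1.2],[0,0,-1.2]]}'; python3 -m inch '{"xyz":[[-0.5,0,0],[-0.5,0,0],[-0.5,0,0],[-0.5,0,0],[0,0,0]],"twist":[[0,0,-1.3],[0,0,-1.3],[0,0,-1.3],[0,0,-1.3],[0,0,-1.2]]}';  python3 - <<'E'
from m import *
c=cam("top","pics/top4.png"); 
d=cam("side"); cv2.imwrite("pics/v4.png",cv2.hconcat([cv2.resize(c["img"][60:300,190:430,::-1],(400,400)),cv2.resize(d["img"][110:310,280:480,::-1],(400,400))]))
E
```

```text
clock: 3.83
eef_pos: [538.1, 48.9, 142.2]
tool_rot: [-0.004, 1.0, 0.0, 0.0]
wrist_force: [-1.1, -0.3, -0.5]
gripper_width: 0.353
clock: 4.25
eef_pos: [558.8, 50.0, 142.4]
tool_rot: [-0.06, 0.998, 0.0, 0.001]
wrist_force: [-0.2, -0.5, 0.4]
gripper_width: 0.351
```

View pics/v4.png

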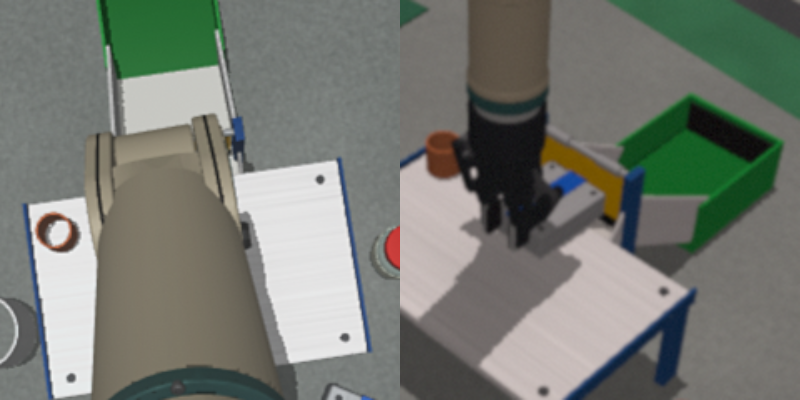

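Side view: the cap's nose (right panel, about (605,200)) is square to the flap and inside the right post (635,210). Pushing on along the feed.

```bash
python3 -m inch '{"xyz":[[-0.6,-0.05,0],[-0.6,-0.05,0],[-0.6,-0.05,0],[-0.6,0,0],[-0.6,0,0]],"twist":[[0,0,0],[0,0,0],[0,0,0],[0,0,0],[0,0,0]]}'; python3 -m inch '{"xyz":[[-0.4,0,0],[-0.4,0,0],[-0.4,0,0],[0,0,0],[0,0,0]],"twist":[[0,0,0],[0,0,0],[0,0,0],[0,0,0],[0,0,0]]}';  python3 - <<'E'
from m import *
c=cam("top"); 
d=cam("side"); cv2.imwrite("pics/v5.png",cv2.hconcat([cv2.resize(c["img"][0:240,190:430,::-1],(400,400)),cv2.resize(d["img"][110:310,280:480,::-1],(400,400))]))
E
```

```text
clock: 4.77
eef_pos: [587.4, 51.8, 142.3]
tool_rot: [-0.058, 0.998, -0.0, -0.001]
wrist_force: [-4.2, -0.6, 1.9]
gripper_width: 0.35
clock: 5.18
eef_pos: [600.6, 53.4, 142.4]
tool_rot: [-0.058, 0.998, 0.0, 0.001]
wrist_force: [-0.4, 0.3, -1.2]
gripper_width: 0.349
```

View pics/v5.png

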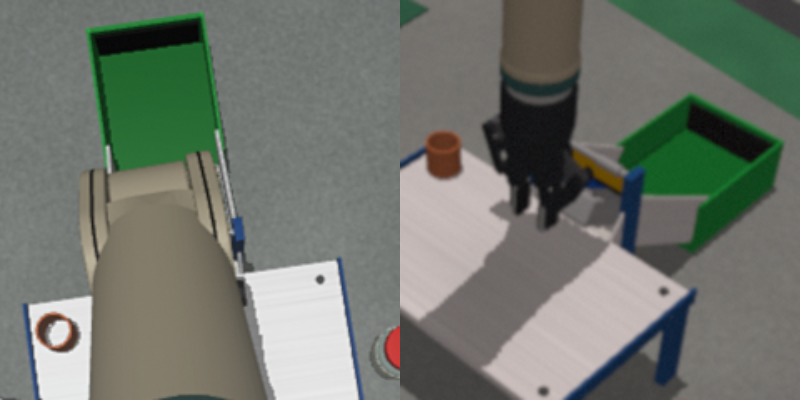

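The cap's nose has the flap swung open, but the cap has not slid off yet. I push a little further.

```bash
python3 -m inch '{"xyz":[[-0.6,0,0],[-0.6,0,0],[-0.6,0,0],[-0.6,0,0],[0,0,0]],"twist":[[0,0,0],[0,0,0],[0,0,0],[0,0,0],[0,0,0]]}'; python3 -m inch '{"xyz":[[0,0,0],[0,0,0],[0,0,0],[0,0,0],[0,0,0]],"twist":[[0,0,0],[0,0,0],[0,0,0],[0,0,0],[0,0,0]]}';  python3 - <<'E'
from m import *
c=cam("top"); 
d=cam("side"); cv2.imwrite("pics/v6.png",cv2.hconcat([cv2.resize(c["img"][0:240,190:430,::-1],(400,400)),cv2.resize(d["img"][110:310,280:480,::-1],(400,400))]))
E
```

```text
clock: 5.7
eef_pos: [624.9, 56.3, 142.3]
tool_rot: [-0.058, 0.998, 0.0, 0.001]
wrist_force: [-0.1, -0.3, 0.1]
gripper_width: 0.352
clock: 6.12
eef_pos: [622.9, 56.0, 142.3]
tool_rot: [-0.058, 0.998, 0.0, -0.0]
wrist_force: [0.0, -0.0, -0.2]
gripper_width: 0.35
```

View pics/v6.png

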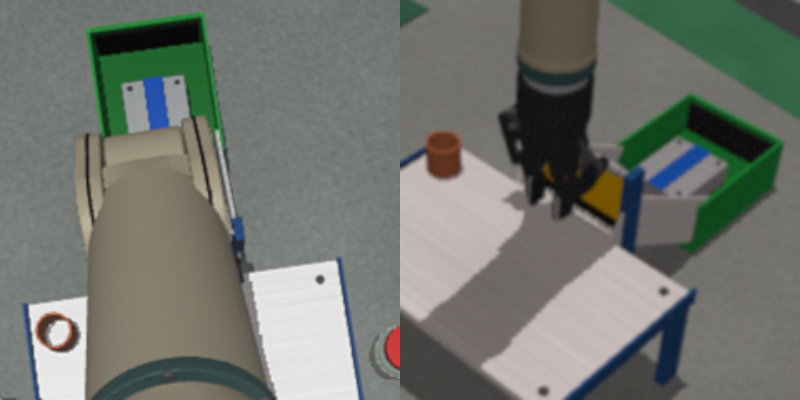

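The cap has slid into the tray (top panel (155,105), side panel (685,165)). The flap at (600,195) looks shut. I draw back along the deck and raise.

```bash
python3 -m inch '{"xyz":[[1.5,0,0],[2.5,0,0],[2.5,0,0],[2.5,0,0],[2.5,0,0]],"twist":[[0,0,0],[0,0,0],[0,0,0],[0,0,0],[0,0,0]]}'; python3 -m inch '{"xyz":[[2.5,0,0],[2.5,0,0],[1.5,0,-1],[0,0,-2.5],[0,0,-2.5]],"twist":[[0,0,0],[0,0,0],[0,0,0],[0,0,0],[0,0,0]]}';  python3 -m inch '{"xyz":[[0,0,-2.5],[0,0,-2],[0,0,0],[0,0,0],[0,0,0]],"twist":[[0,0,0],[0,0,0],[0,0,0],[0,0,0],[0,0,0]]}'; python3 -m inch '{"xyz":[[0,0,0],[0,0,0],[0,0,0],[0,0,0],[0,0,0]],"twist":[[0,0,0],[0,0,0],[0,0,0],[0,0,0],[0,0,0]]}'; python3 - <<'E'
from m import *
c=cam("top"); measure(c); measure(c,40,70); measure(c,80,95)
d=cam("side"); cv2.imwrite("pics/v7.png",cv2.hconcat([cv2.resize(c["img"][0:300,140:440,::-1],(400,400)),cv2.resize(d["img"][140:360,240:460,::-1],(400,400))]))
o=dict(np.load("top1.npz")); print("before"); measure(o,80,95)
E
```

```text
clock: 6.63
eef_pos: [507.6, 42.4, 142.4]
tool_rot: [-0.058, 0.998, 0.0, 0.0]
wrist_force: [-0.2, 0.7, -0.1]
gripper_width: 0.349
clock: 7.05
eef_pos: [442.2, 34.7, 202.6]
tool_rot: [-0.059, 0.998, -0.0, -0.002]
wrist_force: [1.7, 0.0, -0.3]
gripper_width: 0.349
clock: 7.47
eef_pos: [443.7, 34.9, 246.8]
tool_rot: [-0.058, 0.998, -0.0, -0.0]
wrist_force: [-0.6, 0.4, -0.1]
gripper_width: 0.351
clock: 7.88
eef_pos: [444.1, 35.0, 246.9]
tool_rot: [-0.058, 0.998, -0.0, -0.0]
wrist_force: [0.2, 0.1, -0.6]
gripper_width: 0.351
[296. 150.] 263 z 164.6 rect [671.8  58.3] [  2.  117.3] 7.2
[223. 198.] 205 z 166.9 rect [585.4 191.3] [39. 39.] 48.4
[275.  25.] 696 z 58.1 rect [908.3  88.5] [138.2 138.3] 7.2
[285.  72.] 1926 z 58.0 rect [866.5  84.5] [102.5  80. ] 7.1
[292. 119.] 1185 z 55.6 rect [781.1  72.2] [ 88.7 130.4] 7.4
[423. 215.] 211 z 57.0 rect [ 563.7 -198.9] [63.5 37.3] 27.7
[167. 259.] 226 z 54.6 rect [481.4 317. ] [43.1 83.7] 87.5
[202. 260.] 143 z 55.0 rect [478.7 264.5] [28.9 83.1] 86.6
[402. 333.] 3961 z 46.1 rect [ 322.2 -143.5] [114.3 143.5] 66.5
[295. 138.] 427 z 84.9 rect [716.5  63.9] [ 22.9 130.4] 5.5
[435. 208.] 638 z 85.4 rect [ 570.1 -210.3] [54.8 55. ] 17.3
[177. 259.] 347 z 89.4 rect [480.1 295. ] [88.9 89.5] 55.6
before
[295. 138.] 413 z 85.0 rect [719.2  64.2] [ 26.2 130.2] 6.8
[435. 208.] 634 z 85.6 rect [ 569.9 -210.3] [54.6 55. ] 25.4
[177. 259.] 351 z 89.3 rect [480.2 295. ] [88.8 89.7] 25.2
[335. 476.] 119 z 87.0 rect [61.  -1.1] [68.4 10.4] 89.8
```

View pics/v7.png

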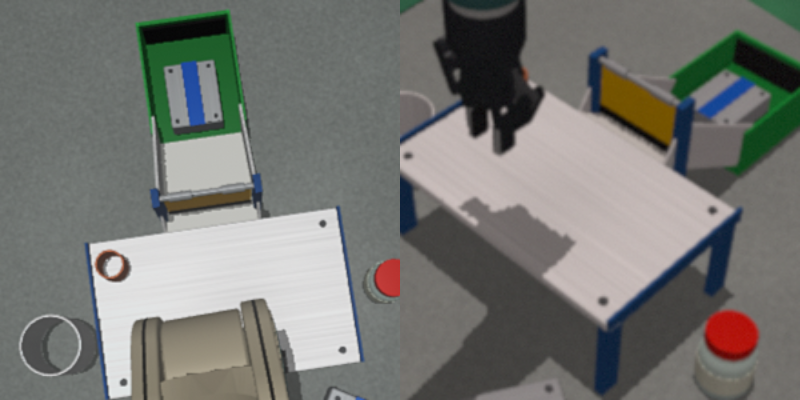

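The cap lies flat in the tray (top panel (192,95)), the flap hangs shut (top panel (210,200)), and the bystanders have not moved. Handing in.

```bash
python3 -c "
from workcell import job; print(job.job_done())"
```

```text
the job is handed in; nothing more can be done
None
```

The duct end cap is in the green tray, the flap hangs shut, and the job is handed in. I pushed the cap along the deck with two part-open fingers on its rear face. I squared it to the mouth on the way, nosed the flap open, then drew the fingers back and raised them.

The last checks, at 7.9 s on the robot's clock:
- **Cap:** it lies flat in the tray with its top at z = 58 mm, which matches the tray floor plus its height.
- **Flap:** it sits where it was before the push, to within about 0.1 mm.
- **Bystanders:** the sleeve, jar and jacket are within 0.7 mm of where they started.
- **Forces:** the wrist force stayed below about 5 N at every reading.
- **Robot:** the fingers ended about 115 mm above the deck, touching nothing.

No check failed or disagreed. The arm hid the cap from the top camera during most of the push, so I judged its alignment there from the side view.

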